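# Open the child-resistant etchant bottle and lay its cap in the dish

## Task

Open the square amber bottle in the bench stand: press its child-resistant cap down and, keeping it pressed, turn it anticlockwise until it is free (turned without pressing, it only clicks round), but never load the glass neck with more than about 30 N. Then lift the cap off and set it down gently, right way up, in the wide steel dish and let go of it, leaving the other things on the bench where they are.

Things in the scene. Friction and masses are not known exactly. Their poses are not given: they have to be found in the camera images.
- stand: Grey bottle stand fixed to the worktop: plate 100x100x8 mm with a square socket 70 mm wide, 36 mm high, a thumbscrew on its +x side. It holds the amber bottle so that it can neither turn nor lift. Origin: centre of its underside, on the bottle's axis; z up.
- bottle: Square amber glass bottle, 51 mm wide, clamped upright in the stand. Origin: on its axis, 80 mm above the worktop, level with the lower edge of the fitted cap; z up. Shoulder (round, radius 25 mm) ends 7 mm below the origin; neck radius 11 mm, rim 11 mm above it. The glass must not carry more than about 30 N from the cap.
- lock_ring (a joint): Drop ring on the neck that the inner cap takes along: how far the inner cap has been turned open, rad. 0 = locked, grows anticlockwise from above; past 1.2 the cap is free to lift, stop at 1.40. It resists with about 0.2 N m, and stays where it is left; only a cap pressed far enough down drives it.
- cap: Inner part of the white cap (the sprung outer shell rides on it). Origin: on the axis at its lower edge, 16 mm below cap_mid; z up. Three lugs under the neck's ridges hold it until turned free; then it lifts straight off.
- cap_mid (a point): Half-way up the ribbed white outer shell of the cap: diameter 42 mm; its flat top is 16 mm above this point, its lower edge 11.5 mm below; grip the sides of the top 15 mm. The shell moves down 3.3 mm on a spring (10 N to start, 17 N at the bottom). Its 4 teeth mesh with 8 below (45 degrees apart) when pressed past 2 mm; they may first meet tip on tip 0.8 mm down and drop in while it turns. Total 60 g.
- dish_floor (a point): Centre of the inner floor of the wide shallow steel dish, 3 mm above its underside; the flat floor is about 82 mm across.
- dish: Loose round stainless dish, 96 mm across the rim, 11 mm high, 120 g. Origin: centre of its underside; z up. The cap belongs in it.
- loupe: Bystander: black stand magnifier, 39 mm across, 38 mm high. Origin: centre of its underside.
- tweezers: Bystander: steel tweezers lying flat, 120x12x9 mm, long along its x. Origin: centre of its underside.
- petri_dish: Bystander: small glass dish, 60 mm across, 14 mm high, not the one for the cap. Origin: centre of its underside.
There are look-alikes about, which are no part of the job. What is meant by the cap is not purple, and is the larger of those in its own colour.

How it is judged:
By the outcome, as a careful person would: the job done as asked, in the order asked, and still so for the second after the job is handed in, with the robot touching nothing.
It also fails if it takes over 67 s, if anything falls off the work surface, if the arm or the gripper's body presses on something with over 40 N, if the wrist force passes 120 N, or if a joint passes its speed limit or range.

## Robot

A 7-joint arm with a two-finger parallel gripper is mounted at the origin on a cart in front of the work surface, level with it; the furniture and walls round the work are solid. World frame = base frame: x ahead of the robot, y to its left, z up, the work surface at z = 0. Lengths are in m, angles in rad, forces in N, time in s.
With the tool pointing down it reaches from about 0.425 to 0.925 m from the base axis. Payload 6.8 kg.
Tool frame: the origin (TCP) lies at the very end of the fingers, on their centre line; the grasp point (between the pads) lies 19 mm behind it; z points along the fingers, y is the line along which they close (so a half turn about z gives the same grasp; the last joint's range is limited). The gripper opens to 85 mm and grips with 20 to 120 N. Pads are 22 mm wide; open, the fingers measure 114 mm over their backs; the gripper's body (76 mm by 85 mm) begins 54 mm behind the grasp point. The pads swing forward as they close: fully open they stand 13 mm farther back than shut.
Start: joints at [1.069, 0.477, 0.022, 1.555, -0.011, 1.109, -0.083], TCP at [0.259, -0.623, 0.231] pointing down, gripper open.
Joint ranges: [-2.96, 2.96], [-0.34, 2.1], [-1.41, 1.46], [0.24, 2.44], [-1.37, 4.51], [0.17, 1.92], [-2.96, 2.96]. Speed limits (rad/s): [2.39, 2.39, 3.14, 3.14, 3.14, 3.14, 3.14].

## Interface

Orientations are given as a unit quaternion [w, x, y, z].
In Python, from station import bot gives the robot as it stands.
- The arm moves only by the tool jog_arm, never from a script. Its argument "motion" is a list of rows, each a list of 7 numbers: the turn, a rotation vector about the tool's x, y, z in rad, then the shift along the tool's x, y, z in mm, then the finger opening in mm, from 0 to 85.4. A call has 1 to 10 rows; each row is the pose to reach, as a shift and turn from the pose commanded when the call began, along the tool's axes at that moment; what a row does not reach only later rows make up. A row lasts 1/8 s, in which the tool goes at most 62.5 mm and 10.7 degrees, less where a joint would pass 70% of its speed; a pose out of reach is approached as far as the arm can. A call with a gripper value outside its range is refused whole. The fingers move at their own pace and stop on an object; "grip_force" is the grip in N (left out, the last holds). Time passes only in rows, so rows that repeat a pose let the fingers close. It gives the time, the measured TCP pose, the force, the opening and the grip force at its end, in the units of the state.
- bot.get_obs(): the state, without advancing time (a new reading comes with each control period).
- bot.read_camera(name): name is "side" or "top"; returns a dict with "pixels" (384x512x3 uint8, red, green, blue), "camera_matrix" (3x3 intrinsics, pixels), "distortion" ([k1, k2, p1, p2, k3] as OpenCV has them; the pictures are not rectified), "T" (4x4, takes a point from camera to world coordinates). Camera axes: x right, y down, z forward; pixel columns grow to the right and rows downward; lengths in m; the calibration is good to about 2 mm. A picture is of the moment at which its call begins. There is no depth.
- bot.hand_in(): hands the job in; it is judged then, once.
Trained networks look in a picture, given as the dict that the camera call returned (one of the last four; its "shot" number tells which), for a name from the list of things; names that differ only in an ending like _2 or _b are one class to them, and where a whole thing is asked for, a point or a joint stands for the part that bears it (a point fixed in the world has none). Each returns a list of dicts, best first, with "score" (0 to 1); they miss things now and then, are a little off and sometimes report something else, mostly with a low value. They report only what shows in the picture. A call takes as long as a camera call. They do not tell look-alikes from the thing itself.
- bot.spot_in(thing, picture): "xy" ([column, row] in pixels, amid what is visible of it).
- bot.tip_of(thing, picture): "xy" ([column, row] in pixels: a listed point, or the origin of a listed thing).
The state is a dict: "t": time; "q": joint angles; "joint_vel": joint speeds; "joint_torque": joint torques, N m; "eef_pos": TCP position; "tool_rot": TCP orientation; "contact_force": force on the tool from outside, world axes, zero at the start; "torque": the same for the moment, N m; "gripper_width": opening from 0.0 (shut) to 1.0 (fully open); "grasp_force": force on a finger pad.
Only numpy, scipy, OpenCV 4.12 (cv2) and the standard library are available. Lean on these libraries where they do the work, as an engineer would, in place of code of your own. Each camera call takes 0.05 s, during which the arm holds its last target. There are 200 camera calls.

## Working session

There is one attempt and no reset: what is moved stays moved. The work goes in short steps, Python scripts to look and compute and a tool call to move; the robot and the scene stay as the last step left them, time stands still between calls to the robot, and variables do not carry over. Pictures are saved under pics/ and viewed, at most 10 in all, crops included, and the job is handed in when it is done.

Besides the shell and the picture viewer there is one more tool, called after "Emit:" as name([rows], argument=value, ...), one row to a line, values as JSON. jog_arm: Moves the arm, as the interface text tells. Its arguments: {"type":"object","properties":{"motion":{"type":"array"},"grip_force":{"type":"number"}},"required":["motion"]}

```bash
mkdir -p pics; cat > h.py <<'E'
import numpy as np, cv2
from station import bot
from scipy.spatial.transform import Rotation as R
def ray(p,xy):
    u=cv2.undistortPoints(np.array([[xy]],float),p["camera_matrix"],np.array(p["distortion"],float))[0,0]
    T=np.array(p["T"]); return T[:3,3],T[:3,:3]@np.array([u[0],u[1],1])
def at_z(p,xy,z):
    o,d=ray(p,xy); return o+d*(z-o[2])/d[2]
def tri(obs):
    A=np.zeros((3,3));b=np.zeros(3)
    for p,xy in obs:
        o,d=ray(p,xy); d=d/np.linalg.norm(d); M=np.eye(3)-np.outer(d,d); A+=M;b+=M@o
    return np.linalg.solve(A,b)
def proj(p,X):
    T=np.linalg.inv(np.array(p["T"])); return cv2.projectPoints(np.array([X],float),cv2.Rodrigues(T[:3,:3])[0],T[:3,3],p["camera_matrix"],np.array(p["distortion"],float))[0].ravel()
def save(p,n): cv2.imwrite(f"pics/{n}.png",p["pixels"][:,:,::-1])
E
cat > a.py <<'E'
from h import *
np.set_printoptions(precision=4,suppress=True)
for c in ["top","side"]:
    p=bot.read_camera(c); p["camera_matrix"]=np.array(p["camera_matrix"],float); save(p,c+"0"); print(c,np.array(p["T"])[:3,3])
    for t,z in [("cap_mid",.096),("bottle",.08),("stand",0),("dish_floor",.003),("dish",0),("loupe",0),("tweezers",0),("petri_dish",0)]:
        print(t,[(np.round(d["xy"]),round(d["score"],2),at_z(p,d["xy"],z)[:2]) for d in bot.tip_of(t,p)[:4]])
o=bot.get_obs(); print(o)
E
python3 a.py
```

```text
top [0.3659 0.2649 0.9429]
cap_mid [(array([310., 168.]), 0.85, array([0.5516, 0.1446])), (array([161., 163.]), 0.75, array([0.5644, 0.4498])), (array([260., 207.]), 0.74, array([0.4715, 0.2479]))]
bottle [(array([312., 172.]), 0.61, array([0.5452, 0.1381]))]
stand [(array([304., 181.]), 0.71, array([0.5419, 0.1445]))]
dish_floor [(array([202., 226.]), 0.83, array([0.4435, 0.3764])), (array([337., 225.]), 0.71, array([0.4389, 0.0747])), (array([311., 172.]), 0.19, array([0.5626, 0.1285]))]
dish [(array([205., 226.]), 0.71, array([0.4422, 0.3696])), (array([312., 172.]), 0.57, array([0.5634, 0.1249]))]
loupe [(array([335., 222.]), 0.72, array([0.4457, 0.0777]))]
tweezers [(array([275., 242.]), 0.46, array([0.4047, 0.2149]))]
petri_dish [(array([220., 165.]), 0.82, array([0.5807, 0.3362])), (array([311., 170.]), 0.39, array([0.5672, 0.1284]))]
side [ 0.3336 -0.56    0.4346]
cap_mid [(array([282., 196.]), 0.63, array([0.5287, 0.2696])), (array([260., 241.]), 0.5, array([0.4538, 0.092 ])), (array([225., 261.]), 0.49, array([0.3937, 0.041 ]))]
bottle [(array([311., 232.]), 0.62, array([0.
[... 334 characters left out ...]
([228., 263.]), 0.62, array([0.416, 0.202])), (array([311., 233.]), 0.32, array([0.5959, 0.2949]))]
petri_dish [(array([298., 222.]), 0.83, array([0.5837, 0.3489]))]
{'t': 0.9, 'q': array([ 1.0689,  0.477 ,  0.0224,  1.5554, -0.0115,  1.1093, -0.0831]), 'joint_vel': array([ 0.0021, -0.0002,  0.0003,  0.001 , -0.0011,  0.0014, -0.0012]), 'joint_torque': array([ -0.0001, -59.6311,   1.6061, -28.155 ,   0.0123,   0.0017,
         0.    ]), 'eef_pos': array([ 0.259 , -0.6233,  0.2313]), 'tool_rot': array([ 0.    ,  0.9807,  0.1956, -0.    ]), 'contact_force': array([ 0.6463, -0.415 , -0.2567]), 'torque': array([-0.0194,  0.0802, -0.0111]), 'grasp_force': 0.0, 'gripper_width': 0.9986992859820788}
```

View pictures.

View pics/top0.png

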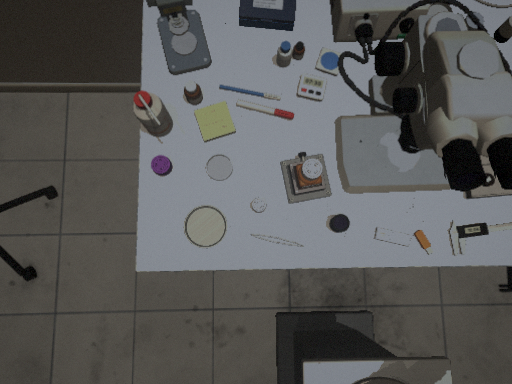

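View pics/side0.png

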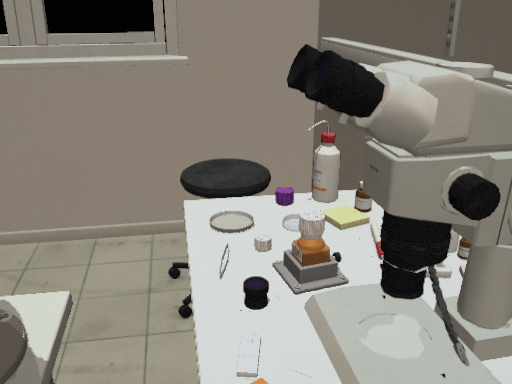

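Top view: bottle with white cap at about (312,168) in its stand (305,180), dish (205,226), petri (219,167), loupe (339,223), tweezers (276,240), small white look-alike (259,204), purple one (161,165). The side view shows the cap at about (312,224), and a microscope at upper right reaching towards the bottle.

```bash
cat > b.py <<'E'
from h import *
np.set_printoptions(precision=4,suppress=True)
p=bot.read_camera("top");s=bot.read_camera("side")
for n,a,b in [("cap",(312,168),(312,226)),("eye1",(465,185),(300,65)),("eye2",(465,185),(345,92)),("eye3",(500,170),(345,92)),("eye4",(500,170),(300,65)),("head",(450,100),(385,170))]:
    X=tri([(p,a),(s,b)]); print(n,X,proj(p,X)-a)
for a in [(345,118),(338,190),(450,185)]: print("base",at_z(p,a,.02)[:2])
C=tri([(p,bot.spot_in("bottle",p)[0]["xy"]),(s,bot.spot_in("bottle",s)[0]["xy"])]);print(C)
def f(P,t,z):
    l=bot.tip_of(t,P); return [(np.round(d["xy"]),round(d["score"],2),at_z(P,d["xy"],z)[:2]) for d in l[:3]]
for P in (p,s):
  for t,z in [("cap_mid",.096),("cap",.08),("bottle",.08),("stand",0),("dish_floor",.003)]: print(t,f(P,t,z))
big=[]
for P,c,z in [(p,(312,172),1),(s,(312,240),1)]:
    x,y=c; big.append(cv2.resize(P["pixels"][y-35:y+40,x-35:x+35,::-1],(400,428),interpolation=cv2.INTER_CUBIC))
cv2.imwrite("pics/crop1.png",np.hstack(big))
E
python3 b.py
```

```text
cap [0.5508 0.1393 0.092 ] [-0.0986  0.546 ]
eye1 [ 0.4689 -0.0341  0.3711] [ 0.9535 -3.4561]
eye2 [ 0.4931 -0.0594  0.3399] [  5.8431 -15.8989]
eye3 [ 0.496  -0.0992  0.3509] [ 1.942  -4.8726]
eye4 [ 0.4729 -0.074   0.3799] [-2.1685  7.0588]
head [ 0.6001 -0.0613  0.2655] [-6.4802 16.5716]
base [0.6841 0.0483]
base [0.5167 0.0719]
base [ 0.5247 -0.1811]
[0.5435 0.1502 0.035 ]
cap_mid [(array([310., 170.]), 0.66, array([0.548 , 0.1435])), (array([162., 165.]), 0.62, array([0.5604, 0.4477])), (array([260., 208.]), 0.51, array([0.4704, 0.2481]))]
cap [(array([310., 176.]), 0.79, array([0.5386, 0.1427])), (array([163., 170.]), 0.76, array([0.5534, 0.4483])), (array([258., 206.]), 0.47, array([0.4746, 0.2529]))]
bottle [(array([311., 169.]), 0.87, array([0.5531, 0.1399]))]
stand [(array([306., 181.]), 0.72, array([0.5423, 0.1408]))]
dish_floor [(array([205., 225.]), 0.58, array([0.444 , 0.3704]))]
cap_mid [(array([308., 229.]), 0.88, array([0.5383, 0.1212])), (array([255., 303.]), 0.74, array([ 0.418 , -0.0697])), (array([289., 198.]), 0.61, array([0.5379, 0.2562]))]
cap [(array([312., 234.]), 0.74, array([0.5491, 0.135 ])), (array([287., 200.]), 0.62, array([0.542 , 0.2837])), (array([262., 246.]), 0.5, array([0.4589, 0.1062]))]
bottle [(array([309., 232.]), 0.56, array([0.546 , 0.1409]))]
stand [(array([311., 273.]), 0.77, array([0.5534, 0.1431]))]
dish_floor [(array([232., 221.]), 0.6, array([0.4454, 0.372 ]))]
```

View pics/crop1.png

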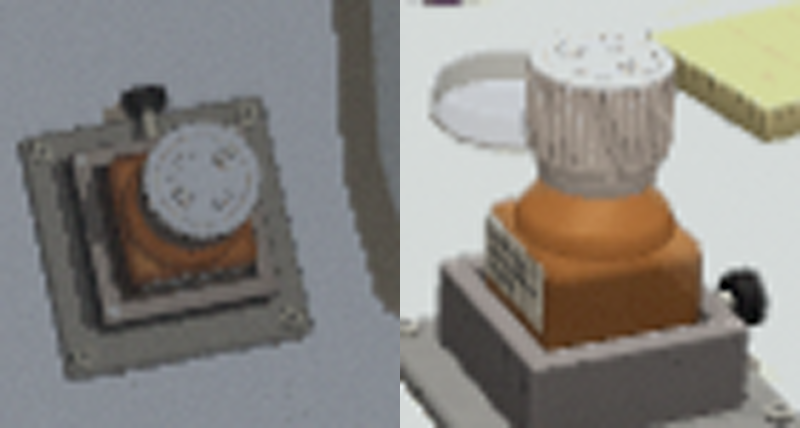

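```bash
cat >> h.py <<'E'
def go(t,yaw=None):
    "shift (mm) in tool axes and turn about tool z to reach target position/ tool-x azimuth (deg)"
    o=bot.get_obs(); q=o["tool_rot"]; r=R.from_quat([q[1],q[2],q[3],q[0]]); M=r.as_matrix()
    y0=np.degrees(np.arctan2(M[1,0],M[0,0])); print("yaw",y0.round(2),"pos",o["eef_pos"].round(4),"tilt",M[:,2].round(4),"q",o["q"].round(2),"F",o["contact_force"].round(1),"t",o["t"],"grip",o["gripper_width"],o["grasp_force"])
    if t is not None: print("shift",(M.T@(np.array(t)-o["eef_pos"])*1000).round(1))
    if yaw is not None: D=np.array([[np.cos(np.radians(yaw)),np.sin(np.radians(yaw)),0],[np.sin(np.radians(yaw)),-np.cos(np.radians(yaw)),0],[0,0,-1]]).T; print("rotvec",R.from_matrix(M.T@D).as_rotvec().round(4))
E
cat > c.py <<'E'
from h import *
np.set_printoptions(precision=4,suppress=True)
p=bot.read_camera("top");s=bot.read_camera("side")
print("captop",tri([(p,(312.35-.5,168.5-.5)),(s,(311.7,214.3))]),at_z(p,(311.9,168),.112),at_z(s,(311.7,214.3),.112),"stand",at_z(p,(305.5,178.3),.008))
for n in [(205.5,226.5)]: print(at_z(p,n,.011))
go(None)
E
python3 c.py
```

```text
captop [0.5484 0.1422 0.1117] [0.5476 0.1423 0.112 ] [0.5489 0.1417 0.112 ] stand [0.5466 0.1423 0.008 ]
[0.4405 0.368  0.011 ]
yaw 22.56 pos [ 0.259  -0.6233  0.2313] tilt [ 0.  0. -1.] q [ 1.07  0.48  0.02  1.56 -0.01  1.11 -0.08] F [0.1 0.5 0.1] t 1.7 grip 0.9992475669828899 0.0
```

Emit:
jog_arm([
  [0,0,0,0,0,-60,85],
  [0,0,0,0,0,-120,85],
  [0,0,0,0,0,-180,85],
  [0,0,0,0,0,-240,85],
  [0,0,0,0,0,-300,85],
  [0,0,0,0,0,-320,85],
])

```text
t: 2.45
eef_pos: [0.259, -0.6237, 0.5564]
tool_rot: [0.003, 0.981, 0.196, 0.001]
contact_force: [0.1, -0.3, -0.6]
gripper_width: 0.998
grasp_force: 0.0
```

Emit:
jog_arm([
  [0,0,-0.1,33,-43,0,85],
  [0,0,-0.2,66,-86,0,85],
  [0,0,-0.3,99,-129,0,85],
  [0,0,-0.4,132,-172,0,85],
  [0,0,-0.5,165,-215,0,85],
  [0,0,-0.6,198,-258,0,85],
  [0,0,-0.7,231,-301,0,85],
  [0,0,-0.8,264,-344,0,85],
  [0,0,-0.9,298,-387,0,85],
  [0,0,-1.0,331,-430,0,85],
])

```text
t: 3.7
eef_pos: [0.3997, -0.0974, 0.5515]
tool_rot: [0.0, 0.766, 0.643, 0.0]
contact_force: [0.8, 0.5, -0.4]
gripper_width: 0.994
grasp_force: 0.0
```

```bash
python3 -c "
from h import *
go([.548,.142,.35],90)"
```

```text
yaw 80.04 pos [ 0.3997 -0.0974  0.5515] tilt [ 8.e-04 -6.e-04 -1.e+00] q [ 0.59 -0.1  -0.44  1.55 -0.04  1.68 -0.03] F [ 0.8  0.5 -0.4] t 3.7 grip 0.9944042490573927 0.0
shift [261.5 104.5 201.5]
rotvec [ 0.0008  0.0005 -0.1738]
```

Emit:
jog_arm([
  [0,0,-0.03,48,19,0,85],
  [0,0,-0.06,96,38,0,85],
  [0,0,-0.09,144,57,0,85],
  [0,0,-0.12,192,77,0,85],
  [0,0,-0.15,240,96,30,85],
  [0,0,-0.174,261,104,80,85],
  [0,0,-0.174,261,104,140,85],
  [0,0,-0.174,261,104,200,85],
  [0,0,-0.174,261,104,260,85],
  [0,0,-0.174,261,104,300,85],
])

```text
t: 4.95
eef_pos: [0.5469, 0.1385, 0.2485]
tool_rot: [-0.0, 0.708, 0.706, -0.001]
contact_force: [0.8, -0.1, -0.1]
gripper_width: 0.999
grasp_force: 0.0
```

```bash
cat > d.py <<'E'
from h import *
go([.548,.142,.1],90)
im=[]
for c,X in [("top",[.548,.142,.15]),("side",[.548,.142,.15])]:
    p=bot.read_camera(c); u,v=proj(p,X).astype(int); e=55
    im.append(cv2.resize(p["pixels"][v-e:v+e,u-e:u+e,::-1],(400,400),interpolation=cv2.INTER_CUBIC)); print(u,v)
cv2.imwrite("pics/crop2.png",np.hstack(im))
E
python3 d.py
```

```text
yaw 89.81 pos [0.5469 0.1385 0.2485] tilt [-0.0025 -0.0011 -1.    ] q [ 0.21  0.36 -0.71  1.77  0.26  1.11 -0.59] F [ 0.8 -0.1 -0.1] t 4.95 grip 0.9992052059638827 0.0
shift [  3.6   1.4 148.5]
rotvec [-0.0025  0.0011 -0.0033]
314 163
312 192
```

View pics/crop2.png

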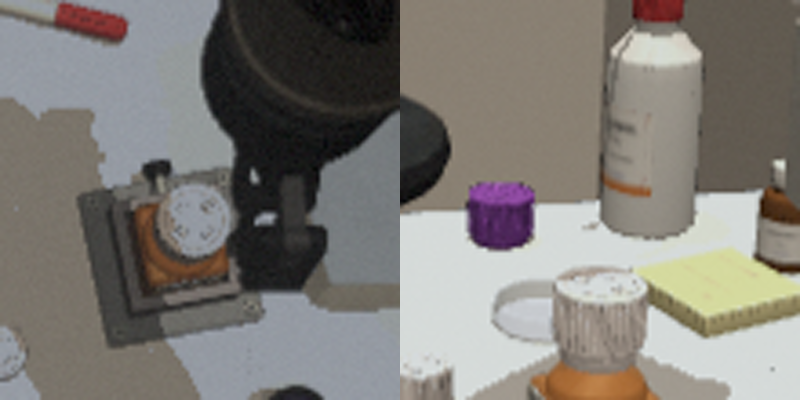

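Both crops show the cap undisturbed under the open gripper (cap at the centre-left of each crop); nothing near the fingers.

Emit:
jog_arm([
  [0,0,0,4,1,50,85],
  [0,0,0,4,1,100,85],
  [0,0,0,4,1,140,85],
  [0,0,0,4,1,163,85],
  [0,0,0,4,1,163,85],
])

```text
t: 5.68
eef_pos: [0.5494, 0.1433, 0.0886]
tool_rot: [-0.0, 0.708, 0.706, -0.0]
contact_force: [-0.9, 0.5, 0.7]
gripper_width: 0.992
grasp_force: 0.0
```

```bash
sed -i 's/crop2/crop3/; s/\.15\]/.10]/g; s/e=55/e=45/; s/142,.1\]/142,.085]/' d.py; python3 d.py
```

```text
yaw 89.8 pos [0.5494 0.1433 0.0886] tilt [-7.e-04 -4.e-04 -1.e+00] q [ 0.11  0.56 -0.62  1.9   0.43  0.82 -0.74] F [-0.9  0.5  0.7] t 5.675 grip 0.9918439997034506 0.0
shift [-1.3 -1.4  3.6]
rotvec [-0.0007  0.0004 -0.0034]
311 169
310 220
```

View pics/crop3.png

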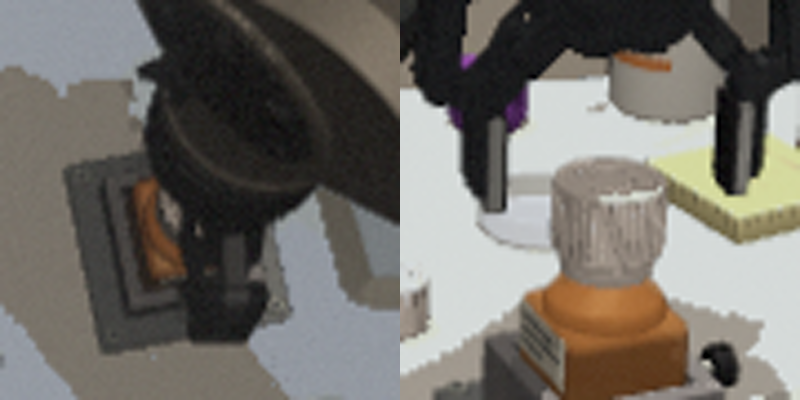

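Side crop: fingers straddle the cap (pads at crop x≈508 and 722, cap centre 609), about 2 mm too far +x. Correct, lower and close lightly.

Emit:
jog_arm([
  [0,0,0,-1,-1.5,6.5,70],
  [0,0,0,-1,-1.5,6.5,55],
  [0,0,0,-1,-1.5,6.5,48],
  [0,0,0,-1,-1.5,6.5,45],
  [0,0,0,-1,-1.5,6.5,43],
  [0,0,0,-1,-1.5,6.5,42],
  [0,0,0,-1,-1.5,6.5,41],
], grip_force=20)

```text
t: 6.65
eef_pos: [0.548, 0.1424, 0.0821]
tool_rot: [0.0, 0.708, 0.706, 0.0]
contact_force: [1.0, -1.2, 2.9]
gripper_width: 0.48
grasp_force: 18.6
```

```bash
python3 -c "
from h import *
go([.548,.142,.082],90)"
```

```text
yaw 89.82 pos [0.548  0.1424 0.0821] tilt [ 9.e-04  2.e-04 -1.e+00] q [ 0.11  0.56 -0.62  1.91  0.44  0.81 -0.75] F [ 1.  -1.2  2.9] t 6.65 grip 0.4804579892826814 18.556839180237148
shift [-0.4 -0.   0.1]
rotvec [ 0.0009 -0.0002 -0.0031]
```

Emit:
jog_arm([
  [0,0,0,0,0,0,36],
  [0,0,0,0,0,0,36],
  [0,0,0,0,0,0,36],
  [0,0,0,0,0,0,36],
], grip_force=70)

```text
t: 7.15
eef_pos: [0.548, 0.1425, 0.0824]
tool_rot: [0.0, 0.708, 0.706, 0.0]
contact_force: [0.2, -0.1, 4.3]
gripper_width: 0.468
grasp_force: 70.0
```

Emit:
jog_arm([
  [0,0,0,0,0,0.5,36],
  [0,0,0,0,0,1.0,36],
  [0,0,0,0,0,1.5,36],
  [0,0,0,0,0,2.0,36],
  [0,0,0,0,0,2.0,36],
])

```text
t: 7.78
eef_pos: [0.5481, 0.1425, 0.0814]
tool_rot: [0.001, 0.708, 0.706, 0.0]
contact_force: [-2.5, -2.4, 15.7]
gripper_width: 0.472
grasp_force: 71.0
```

Emit:
jog_arm([
  [0,0,-0.05,0,0,0,36],
  [0,0,-0.1,0,0,0,36],
  [0,0,-0.15,0,0,0.3,36],
  [0,0,-0.2,0,0,0.3,36],
])

```text
t: 8.28
eef_pos: [0.5478, 0.1424, 0.0814]
tool_rot: [0.001, 0.634, 0.774, -0.0]
contact_force: [-5.0, -2.4, 18.2]
gripper_width: 0.475
grasp_force: 71.4
```

```bash
python3 -c "
from h import *
go(None);print(bot.get_obs()['torque'])"
```

```text
yaw 101.36 pos [0.5478 0.1424 0.0814] tilt [ 9.0e-04 -1.1e-03 -1.0e+00] q [ 0.14  0.58 -0.66  1.91  0.48  0.82 -0.58] F [-5.  -2.4 18.2] t 8.275 grip 0.47518180654707975 71.36683759899199
[-0.60111374  1.04830912 -0.08041625]
```

Emit:
jog_arm([
  [0,0,-0.06,0,-0.5,0,36],
  [0,0,-0.12,0,-0.5,0,36],
  [0,0,-0.18,0,-0.5,0,36],
  [0,0,-0.24,0,-0.5,0,36],
])

```text
t: 8.78
eef_pos: [0.5479, 0.1425, 0.0813]
tool_rot: [0.001, 0.537, 0.844, 0.0]
contact_force: [-2.5, -3.2, 16.6]
gripper_width: 0.469
grasp_force: 71.0
```

```bash
python3 -c "
from h import *
go(None);print(bot.get_obs()['torque'])"
```

```text
yaw 115.1 pos [0.5479 0.1425 0.0813] tilt [ 1.9e-03 -4.0e-04 -1.0e+00] q [ 0.18  0.59 -0.72  1.9   0.52  0.84 -0.37] F [-2.5 -3.2 16.6] t 8.775 grip 0.4692669828452996 71.04756872745892
[-0.57881681  0.6664429  -0.25851076]
```

Emit:
jog_arm([
  [0,0,-0.06,0,0,0.2,36],
  [0,0,-0.12,0,0,0.2,36],
  [0,0,-0.18,0,0,0.2,36],
  [0,0,-0.24,0,0,0.2,36],
])

```text
t: 9.28
eef_pos: [0.5475, 0.1423, 0.0812]
tool_rot: [0.001, 0.432, 0.902, -0.0]
contact_force: [-4.3, -2.7, 18.8]
gripper_width: 0.475
grasp_force: 71.3
```

```bash
python3 -c "
from h import *
go(None);print(bot.get_obs()['torque'])"
```

```text
yaw 128.85 pos [0.5475 0.1423 0.0812] tilt [ 0.0013 -0.0011 -1.    ] q [ 0.22  0.61 -0.77  1.9   0.56  0.86 -0.17] F [-4.3 -2.7 18.8] t 9.275 grip 0.4751987858594538 71.29307034433864
[-0.72506983  0.98889387 -0.20837896]
```

Emit:
jog_arm([
  [0,0,-0.06,0,-0.5,0.2,36],
  [0,0,-0.12,0,-0.5,0.2,36],
  [0,0,-0.18,0,-0.5,0.2,36],
  [0,0,-0.24,0,-0.5,0.2,36],
])

```text
t: 9.78
eef_pos: [0.5473, 0.1419, 0.0812]
tool_rot: [0.001, 0.321, 0.947, -0.0]
contact_force: [-4.8, -3.4, 20.4]
gripper_width: 0.468
grasp_force: 71.4
```

```bash
cat > e.py <<'E'
from h import *
go(None);print(bot.get_obs()['torque'])
p=bot.read_camera("side"); u,v=proj(p,[.548,.142,.10]).astype(int); e=30
cv2.imwrite("pics/crop4.png",cv2.resize(p["pixels"][v-e:v+e,u-e:u+e,::-1],(600,600),interpolation=cv2.INTER_CUBIC))
E
python3 e.py
```

```text
yaw 142.59 pos [0.5473 0.1419 0.0812] tilt [ 0.0015 -0.0013 -1.    ] q [ 0.26  0.63 -0.83  1.9   0.6   0.88  0.04] F [-4.8 -3.4 20.4] t 9.775 grip 0.4683594477954809 71.42241063184584
[-0.85233786  0.99489675 -0.28577581]
```

View pics/crop4.png

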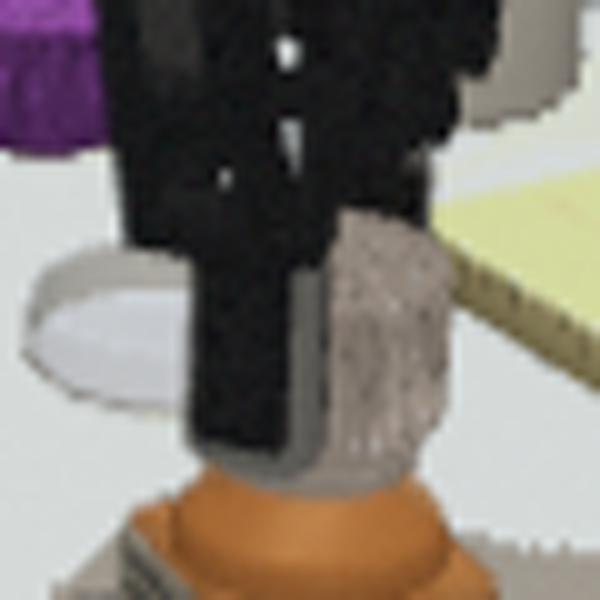

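The fingers hold the cap too low: tips reach the shell's lower edge (crop row ≈450–470), probably clamping the inner part too. I'll regrip about 11 mm higher.

Emit:
jog_arm([
  [0,0,0,0,0,-1.5,45],
  [0,0,0,0,0,-1.5,52],
  [0,0,0,0,0,-1.5,52],
  [0,0,0,0,0,-13,52],
  [0,0,0,0,0,-13,43],
  [0,0,0,0,0,-13,40],
  [0,0,0,0,0,-13,40],
  [0,0,0,0,0,-13,40],
], grip_force=20)

```text
t: 10.82
eef_pos: [0.5471, 0.1421, 0.0931]
tool_rot: [0.001, 0.321, 0.947, 0.0]
contact_force: [-1.9, -1.5, 8.4]
gripper_width: 0.486
grasp_force: 19.6
```

Emit:
jog_arm([
  [0,0,0,0,0,0,36],
  [0,0,0,0,0,0,36],
  [0,0,0,0,0,0,36],
], grip_force=80)

```text
t: 11.2
eef_pos: [0.5471, 0.1422, 0.0934]
tool_rot: [0.001, 0.321, 0.947, 0.0]
contact_force: [-3.1, -0.7, 10.2]
gripper_width: 0.461
grasp_force: 79.0
```

```bash
python3 -c "
from h import *
go(None);print(bot.get_obs()['torque'])"
```

```text
yaw 142.53 pos [0.5471 0.1422 0.0934] tilt [ 1.4e-03 -4.0e-04 -1.0e+00] q [ 0.27  0.62 -0.84  1.89  0.59  0.9   0.05] F [-3.1 -0.7 10.2] t 11.2 grip 0.46148634010256406 79.02898408938199
[-0.46380593  0.56002103 -0.04371851]
```

Emit:
jog_arm([
  [0,0,0,0,0,0.5,36],
  [0,0,0,0,0,1.0,36],
  [0,0,0,0,0,1.5,36],
  [0,0,0,0,0,1.5,36],
])

```text
t: 11.7
eef_pos: [0.5471, 0.1421, 0.0926]
tool_rot: [0.001, 0.321, 0.947, -0.0]
contact_force: [-5.3, -2.6, 17.9]
gripper_width: 0.466
grasp_force: 79.7
```

Emit:
jog_arm([
  [0,0,-0.05,0,0,0,36],
  [0,0,-0.1,0,0,0,36],
  [0,0,-0.15,0,0,0,36],
  [0,0,-0.2,0,0,0,36],
])

```text
t: 12.2
eef_pos: [0.547, 0.1418, 0.0922]
tool_rot: [0.001, 0.224, 0.975, -0.001]
contact_force: [-3.5, -3.6, 13.2]
gripper_width: 0.457
grasp_force: 79.6
```

```bash
python3 -c "
from h import *
go(None);print(bot.get_obs()['torque'])"
```

```text
yaw 154.07 pos [0.547  0.1418 0.0922] tilt [ 0.0011 -0.0013 -1.    ] q [ 0.3   0.64 -0.88  1.89  0.62  0.91  0.23] F [-3.5 -3.6 13.2] t 12.2 grip 0.4569800785611092 79.56285484135151
[-0.73987224  0.91406082 -0.02877152]
```

Emit:
jog_arm([
  [0,0,0,0,0,0.5,36],
  [0,0,0,0,0,1.0,36],
  [0,0,0,0,0,1.5,36],
  [0,0,0,0,0,1.5,36],
])

```text
t: 12.7
eef_pos: [0.547, 0.1418, 0.0909]
tool_rot: [0.001, 0.225, 0.974, -0.001]
contact_force: [-5.9, -3.2, 17.2]
gripper_width: 0.465
grasp_force: 79.8
```

Emit:
jog_arm([
  [0,0,-0.06,0.3,-0.4,0.3,36],
  [0,0,-0.12,0.3,-0.4,0.3,36],
  [0,0,-0.18,0.3,-0.4,0.3,36],
  [0,0,-0.24,0.3,-0.4,0.3,36],
  [0,0,-0.3,0.3,-0.4,0.3,36],
])

```text
t: 13.32
eef_pos: [0.5468, 0.1413, 0.0908]
tool_rot: [0.001, 0.077, 0.997, -0.001]
contact_force: [-4.7, -5.0, 18.1]
gripper_width: 0.461
grasp_force: 80.0
```

```bash
python3 -c "
from h import *
go(None);print(bot.get_obs()['torque'])"
```

```text
yaw 171.22 pos [0.5468 0.1413 0.0908] tilt [ 0.0015 -0.002  -1.    ] q [ 0.34  0.67 -0.95  1.89  0.68  0.94  0.48] F [-4.7 -5.  18.1] t 13.325 grip 0.4613906642403725 79.97793747112155
[-1.09550876  1.11074136 -0.30389311]
```

Emit:
jog_arm([
  [0,0,-0.08,0,0,0.1,36],
  [0,0,-0.16,0,0,0.1,36],
  [0,0,-0.24,0,0,0.1,36],
  [0,0,-0.32,0,0,0.1,36],
  [0,0,-0.4,0,0,0.1,36],
  [0,0,-0.48,0,0,0.1,36],
  [0,0,-0.56,0,0,0.1,36],
])

```text
t: 14.2
eef_pos: [0.547, 0.1403, 0.0907]
tool_rot: [0.0, -0.202, 0.979, -0.002]
contact_force: [-4.6, -7.8, 20.3]
gripper_width: 0.46
grasp_force: 80.1
```

```bash
python3 -c "
from h import *
go(None);print(bot.get_obs()['torque'])"
```

```text
yaw -156.7 pos [0.547  0.1403 0.0907] tilt [ 0.0014 -0.0036 -1.    ] q [ 0.41  0.73 -1.06  1.89  0.77  1.    0.97] F [-4.6 -7.8 20.3] t 14.2 grip 0.4598604689359337 80.05363407544792
[-1.63324251  1.09277234 -0.26290354]
```

Emit:
jog_arm([
  [0,0,-0.07,0.5,-0.5,0,36],
  [0,0,-0.14,0.5,-0.5,0,36],
  [0,0,-0.21,0.5,-0.5,0,36],
  [0,0,-0.28,0.5,-0.5,0,36],
  [0,0,-0.35,0.5,-0.5,0,36],
])

```text
t: 14.82
eef_pos: [0.5472, 0.1396, 0.0907]
tool_rot: [0.0, -0.368, 0.93, -0.002]
contact_force: [-4.1, -7.6, 19.3]
gripper_width: 0.464
grasp_force: 80.2
```

```bash
python3 -c "
from h import *
go(None,225);print(bot.get_obs()['torque'])"
```

```text
yaw -136.77 pos [0.5472 0.1396 0.0907] tilt [ 0.0018 -0.0032 -1.    ] q [ 0.45  0.77 -1.13  1.89  0.82  1.04  1.28] F [-4.1 -7.6 19.3] t 14.825 grip 0.46366800631513555 80.15132538042963
rotvec [-0.0035 -0.0009 -0.0308]
[-1.55113478  0.74270528 -0.94746813]
```

Torque rose to −0.95 N·m: the ring is at its stop. Lift off.

Emit:
jog_arm([
  [0,0,0.02,0,0,-1.5,36],
  [0,0,0.03,0,0,-3.5,36],
  [0,0,0.03,0,0,-6,36],
  [0,0,0.03,0,0,-8,36],
  [0,0,0.03,0,0,-8,36],
])

```text
t: 15.45
eef_pos: [0.5463, 0.1403, 0.0965]
tool_rot: [-0.0, -0.355, 0.935, -0.001]
contact_force: [2.9, -3.5, -1.1]
gripper_width: 0.461
grasp_force: 80.8
```

```bash
python3 -c "
from h import *
go(None,225);print(bot.get_obs()['torque'])"
```

```text
yaw -138.42 pos [0.5463 0.1403 0.0965] tilt [ 2.e-04 -1.e-03 -1.e+00] q [ 0.45  0.76 -1.13  1.88  0.81  1.05  1.26] F [ 2.9 -3.5 -1.1] t 15.45 grip 0.46110104925320994 80.81648936960846
rotvec [-0.0009 -0.0006 -0.0597]
[-0.90469472 -0.54376156 -0.01457072]
```

Emit:
jog_arm([
  [0,0,0,0,0,-20,36],
  [0,0,0,0,0,-50,36],
  [0,0,0,0,0,-90,36],
  [0,0,0,0,0,-130,36],
  [0,0,0,0,0,-150,36],
  [0,0,0,0,0,-150,36],
])

```text
t: 16.2
eef_pos: [0.5461, 0.142, 0.2477]
tool_rot: [0.001, -0.355, 0.935, 0.0]
contact_force: [-0.7, 0.1, -0.8]
gripper_width: 0.46
grasp_force: 81.5
```

```bash
cat > f.py <<'E'
from h import *
go([.443,.371,.16],150)
p=bot.read_camera("side"); u,v=proj(p,[.547,.142,.17]).astype(int)
cv2.imwrite("pics/crop5.png",cv2.resize(p["pixels"][v-70:v+70,u-70:u+70,::-1],(560,560),interpolation=cv2.INTER_CUBIC))
E
python3 f.py
```

```text
yaw -138.36 pos [0.5461 0.142  0.2477] tilt [ 2.e-03  9.e-04 -1.e+00] q [ 0.56  0.6  -1.3   1.75  0.61  1.26  1.41] F [-0.7  0.1 -0.8] t 16.2 grip 0.4596833878295427 81.52087449096143
shift [-74.9 239.7  87.8]
rotvec [8.0000e-04 2.2000e-03 1.2504e+00]
```

View pics/crop5.png

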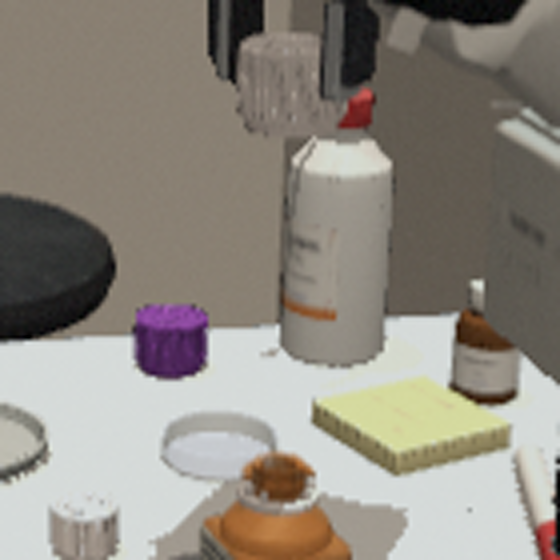

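Cap is held upright in the fingers (crop ≈(285,85)), the neck is bare at (280,475). Carry it to above the dish.

Emit:
jog_arm([
  [0,0,0.15,-8,25,0,36],
  [0,0,0.3,-18,55,0,36],
  [0,0,0.45,-28,90,0,36],
  [0,0,0.6,-38,125,10,36],
  [0,0,0.75,-49,160,25,36],
  [0,0,0.9,-60,195,45,36],
  [0,0,1.05,-69,220,65,36],
  [0,0,1.17,-74,235,80,36],
  [0,0,1.25,-75,240,88,36],
  [0,0,1.25,-75,240,88,36],
])

```text
t: 17.5
eef_pos: [0.4412, 0.3696, 0.1564]
tool_rot: [-0.001, 0.258, 0.966, -0.002]
contact_force: [0.9, 0.0, -0.8]
gripper_width: 0.458
grasp_force: 81.5
```

```bash
cat > g.py <<'E'
from h import *
s=bot.read_camera("side");p=bot.read_camera("top")
for c,P in (("s",s),("t",p)):
    for t,z in (("dish_floor",.003),("dish",0)): print(c,t,[(np.round(d["xy"]),round(d["score"],2),at_z(P,d["xy"],z)[:2].round(4)) for d in bot.tip_of(t,P)[:2]])
im=[]
for P in (s,p):
    u,v=proj(P,[.443,.371,.06]).astype(int); im.append(cv2.resize(P["pixels"][v-50:v+50,u-50:u+50,::-1],(400,400),interpolation=cv2.INTER_CUBIC));print(u,v)
cv2.imwrite("pics/crop6.png",np.hstack(im)); go([.443,.371,.025],150)
E
python3 g.py
```

```text
s dish_floor [(array([233., 223.]), 0.9, array([0.4449, 0.3614]))]
s dish [(array([231., 224.]), 0.83, array([0.4422, 0.3639])), (array([255., 304.]), 0.7, array([0.4422, 0.0679]))]
t dish_floor []
t dish [(array([308., 170.]), 0.18, array([0.5673, 0.1342]))]
230 196
201 223
yaw 149.97 pos [0.4431 0.3699 0.1588] tilt [ 2.e-04  1.e-04 -1.e+00] q [-0.12  0.56 -0.91  1.82  0.52  1.02 -0.2 ] F [-0.3  0.7 -1.4] t 17.8 grip 0.45906239622185546 81.50882511399686
shift [  0.6   0.9 133.8]
rotvec [ 0.0002  0.0001 -0.0005]
```

View pics/crop6.png

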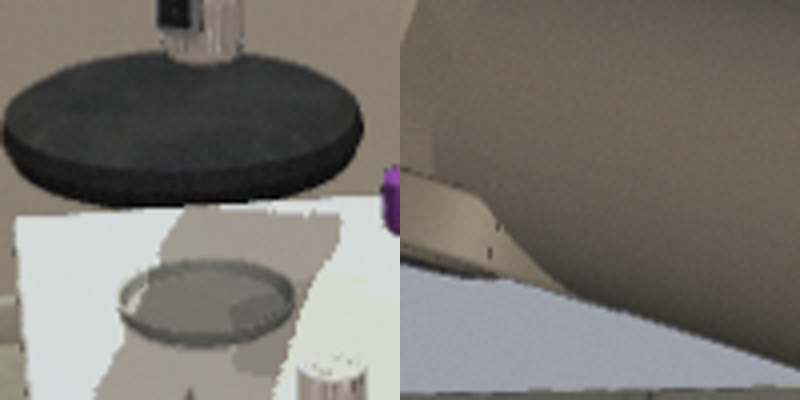

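The cap hangs centred over the dish (crop columns 205 and 207); only y slightly to correct. Descend.

Emit:
jog_arm([
  [0,0,0,0,0,40,36],
  [0,0,0,0,0,80,36],
  [0,0,0,0,0,110,36],
  [0,0,0,0,0,128,36],
  [0,0,0,0,0,134,36],
  [0,0,0,0,0,134,36],
])

```text
t: 18.55
eef_pos: [0.443, 0.3707, 0.0253]
tool_rot: [0.0, 0.259, 0.966, 0.0]
contact_force: [-0.3, 0.3, -0.9]
gripper_width: 0.461
grasp_force: 81.5
```

Emit:
jog_arm([
  [0,0,0,0,0,1.5,36],
  [0,0,0,0,0,3,36],
  [0,0,0,0,0,4.5,36],
  [0,0,0,0,0,4.5,36],
])

```text
t: 19.05
eef_pos: [0.4427, 0.3702, 0.0202]
tool_rot: [0.0, 0.259, 0.966, -0.0]
contact_force: [-0.2, 0.3, -0.3]
gripper_width: 0.462
grasp_force: 81.5
```

```bash
python3 -c "
from h import *
go([.443,.369,.0164],150)"
```

```text
yaw 149.99 pos [0.4427 0.3702 0.0202] tilt [ 1.e-04 -1.e-04 -1.e+00] q [-0.23  0.73 -0.77  1.9   0.71  0.81 -0.34] F [-0.2  0.3 -0.3] t 19.05 grip 0.461805103122047 81.49754275102168
shift [-0.9 -0.9  3.8]
rotvec [-0.      0.0001 -0.0002]
```

Emit:
jog_arm([
  [0,0,0,0,0,0.7,36],
  [0,0,0,0,0,1.4,36],
  [0,0,0,0,0,2.0,36],
  [0,0,0,0,0,2.0,36],
])

```text
t: 19.55
eef_pos: [0.4426, 0.3703, 0.0181]
tool_rot: [-0.0, 0.259, 0.966, -0.0]
contact_force: [-0.5, -0.6, -0.8]
gripper_width: 0.461
grasp_force: 81.5
```

Emit:
jog_arm([
  [0,0,0,0,0,0.5,36],
  [0,0,0,0,0,1.0,36],
  [0,0,0,0,0,1.0,36],
])

```text
t: 19.92
eef_pos: [0.4427, 0.3703, 0.0171]
tool_rot: [-0.0, 0.259, 0.966, -0.0]
contact_force: [-0.1, -0.2, 0.2]
gripper_width: 0.462
grasp_force: 81.5
```

Emit:
jog_arm([
  [0,0,0,0,0,0.4,36],
  [0,0,0,0,0,0.8,36],
  [0,0,0,0,0,0.8,36],
])

```text
t: 20.3
eef_pos: [0.4427, 0.3703, 0.0166]
tool_rot: [0.0, 0.259, 0.966, -0.0]
contact_force: [-0.5, -0.4, 2.6]
gripper_width: 0.461
grasp_force: 81.7
```

Emit:
jog_arm([
  [0,0,0,0,0,0,38],
  [0,0,0,0,0,0,40],
  [0,0,0,0,0,0,43],
  [0,0,0,0,0,0,48],
  [0,0,0,0,0,0,54],
  [0,0,0,0,0,0,58],
  [0,0,0,0,0,0,58],
], grip_force=20)

```text
t: 21.18
eef_pos: [0.4427, 0.3703, 0.0164]
tool_rot: [0.0, 0.259, 0.966, 0.0]
contact_force: [0.6, -0.8, 0.4]
gripper_width: 0.683
grasp_force: 0.0
```

Emit:
jog_arm([
  [0,0,0,0,0,-10,58],
  [0,0,0,0,0,-25,58],
  [0,0,0,0,0,-60,60],
  [0,0,0,0,0,-110,60],
  [0,0,0,0,0,-150,60],
  [0,0,0,0,0,-150,60],
])

```text
t: 21.92
eef_pos: [0.4439, 0.3724, 0.171]
tool_rot: [0.002, 0.259, 0.966, 0.003]
contact_force: [-0.0, 0.2, 0.7]
gripper_width: 0.706
grasp_force: 0.0
```

```bash
cat > k.py <<'E'
from h import *
go(None); p=bot.read_camera("side"); u,v=proj(p,[.47,.28,.02]).astype(int)
cv2.imwrite("pics/crop7.png",cv2.resize(p["pixels"][v-75:v+75,u-100:u+100,::-1],(800,600),interpolation=cv2.INTER_CUBIC))
E
python3 k.py
```

```text
yaw 149.99 pos [0.4439 0.3724 0.171 ] tilt [ 0.0057  0.0046 -1.    ] q [-0.12  0.55 -0.93  1.81  0.51  1.04 -0.19] F [-0.   0.2  0.7] t 21.925 grip 0.7063731188325946 0.0
```

View pics/crop7.png

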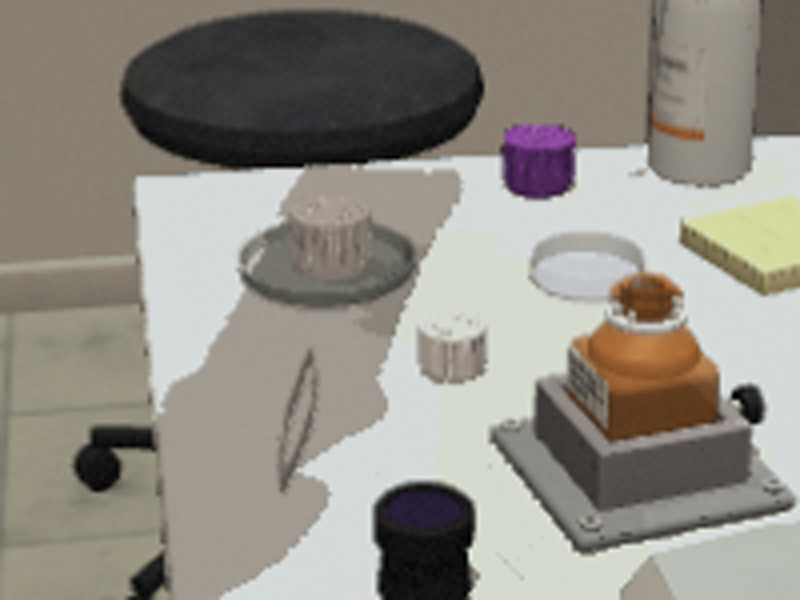

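The cap stands upright in the middle of the dish (crop ≈(330,238)). The neck is bare at (648,300), and the bystanders are where they were.

```bash
python3 -c "
from station import bot
print(bot.hand_in())"
```

```text
the job is handed in; nothing more can be done
None
```

The amber bottle is open: the cap was pressed, turned to its stop and lifted off. It now stands right way up in the middle of the steel dish, and the job was handed in at about 22 s; the highest measured force on the cap was about 22 N, sampled between moves, with the other things on the bench left undisturbed.

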